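# Rack the trim boards for curing

### The arm

A 6-joint arm with a two-finger parallel gripper is mounted at the origin on the work surface. World frame = base frame: x ahead of the robot, y to its left, z up, the work surface at z = 0. Lengths are in m, angles in rad, forces in N, time in s.
With the tool pointing down it reaches from about 0.375 to 0.9 m from the base axis. Payload 3.1 kg.
Tool frame: the origin (TCP) lies midway between the tips of the shut fingers; the grasp point (between the pads) lies 19 mm behind it (manip.pinch_z is the distance from the TCP to the grasp point, in m); z points along the fingers, y is the line along which they close (so a half turn about z gives the same grasp; the last joint's range is limited). The gripper opens to 85 mm and grips with 20 to 120 N. Pads are 22 mm wide; open, the fingers measure 114 mm over their backs; the gripper's body (76 mm by 85 mm) begins 54 mm behind the grasp point. The pads swing forward as they close: fully open they stand 13 mm farther back than shut.
Start: joints at [1.008, 0.527, 1.433, -0, 1.181, -0.178], TCP at [0.235, 0.579, 0.231] pointing down, gripper open.
Joint ranges: [-3.08, 3.08], [-0.75, 2.2], [0.22, 2.44], [-1.43, 4.57], [0, 2.65], [-2.85, 2.85]. Speed limits (rad/s): [2.79, 2.79, 3.14, 3.14, 3.14, 3.14].

### API

Orientations are given as a unit quaternion [x, y, z, w].
In Python, from station import manip, viewer, ticket gives the robot as it stands.
- The arm moves only by the shell command python3 -m creep 'ROWS' [FORCE]. ROWS is JSON, a list of rows, each an object with "slide": the shift along the tool's x, y, z in cm, a list of three; "angular": the turn, a rotation vector about the tool's x, y, z in rad, a list of three; "claw": the opening, from -1 (shut) to 1 (fully open). A call has 1 to 10 rows; each row shifts and turns the commanded pose from where the row before left it, along the tool's axes as they then stand; what a row does not reach is not made up. A row lasts 1/12 s, in which the tool goes at most 41.7 mm and 7.16 degrees, less where a joint would pass 70% of its speed; a pose out of reach is approached as far as the arm can. A call with a gripper value outside its range is refused whole. The fingers move at their own pace and stop on an object; FORCE is the grip in N (left out, the last holds). Time passes only in rows, so rows that do not move let the fingers close. It gives the time, the measured TCP pose, the force, the opening and the grip force at its end, in the units of the state.
- manip.sense(): the state, without advancing time (a new reading comes with each control period).
- viewer.snapshot(name): name is "scene" or "side" or "wrist"; returns the picture (480x640x3 uint8, blue, green, red); there is no depth.
- viewer.calibration(name): a dict with "fov_y" (degrees; the focal length in pixels is half the picture's height over the tangent of half this angle, whatever the lens; pixels are square), "cx", "cy" (the principal point, pixels), "T" (4x4, takes a point from camera to world coordinates); the wrist camera has in their place "tool_from_camera" (4x4, takes a point from camera to tool coordinates, whose origin is the TCP and whose axes are the flange's). Camera axes: x right, y up, looking along -z (the intrinsics and any distortion apply to the point x, -y, -z); pixel columns grow to the right and rows downward; lengths in m; the calibration is good to about 2 mm. The wrist camera is an equidistant fisheye: a pixel r from the principal point sees the ray r / f radians off the axis. A picture is of the moment at which its call begins: read the wrist's pose just before it. calibration takes no time and is no camera call.
- ticket.sign_off(): hands the job in; it is judged then, once.
The state is a dict: "t": time; "q": joint angles; "qd": joint speeds; "tau": joint torques, N m; "tcp_pos": TCP position; "tool_rot": TCP orientation; "force": force on the tool from outside, world axes, zero at the start; "ft_torque": the same for the moment, N m; "finger_gap": opening from 0.0 (shut) to 1.0 (fully open); "gripper_force": force on a finger pad.
Only numpy, scipy, OpenCV 4.12 (cv2) and the standard library are available. Lean on these libraries where they do the work, as an engineer would, in place of code of your own. Each camera call takes 0.05 s, during which the arm holds its last target. There are 200 camera calls.

### The job

Lift the trim board off the hook and take the other one off the sloping easel, and stand both upright on their lower edges in the curing rack, each fully down in a free slot of its own, roughly centred across the two slotted rails and let go. Do not knock over the solvent tin or the spray gun.

Things in the scene. Friction and masses are not known exactly. Their poses are not given: they have to be found in the camera images.
- hung_board: Brown fibreboard, 120 wide x 160 high x 6 mm thick, 80-140 g, hanging upright on the hook by its hand-hole. Origin: middle of its lower edge, mid thickness; x = thickness, y = width, z = up to the top edge. Hand-hole centred, 56 wide, 96 to 130 mm above the lower edge; the solid strip above it (30 mm to the top edge) can be pinched by its faces from above.
- hook (a point): Middle of the flat hook's upper face, 205 mm above the table, on which the hand-hole rests. The hook points along this point's -x; it is 30 mm wide, 5 thick, and ends 50 mm on in an upturned lip 12 mm high: to come free the board must rise 13 to 28 mm, then be drawn at least 70 mm along -x. Nothing of the stand is higher than the lip.
- easel_board: Brown fibreboard, 120 wide x 150 high x 6 mm thick, 80-140 g, with a 50 x 40 mm window 35 to 75 mm above its lower edge. Axes as hung_board: origin mid lower edge, x = thickness, y = width, z = to the top edge. It leans on the easel.
- easel: Wooden easel, fixed; origin under its base (170 x 140 mm). The easel board's lower edge sits in its ledge, 40 mm above the table, behind a 10 mm lip; the board's top leans 30 degrees from vertical towards the easel's -x. The top 60 mm of the board stand clear of the back plate: pinch its faces with the tool tilted along the board and draw it out along its own z.
- rack: Curing rack: fixed aluminium tray 150 (x) x 196 (y) x 12 mm; origin under its centre, z up. In it two toothed timber rails run along y, centred at x = +-40 mm, with four slots 10 mm wide; a board stands in a slot with its width along x, across both rails. Slot floors are 20 mm, tops of the teeth 65 mm above the origin.
- slots (a point): Nominal middle of the row of slots, 65 mm up, axes as rack: slots nominally at y = -54, -18, 18, 54 mm. The pair of rails is shifted along y by an unmeasured -12 to 12 mm (all slots alike; not in this reading), so see or feel for them: a board lowered on a tooth stops 45 mm too high. The +y end slot is taken by a small board 90 mm high; three are free.
- tin: White rectangular solvent tin 60 (x) x 100 (y) x 150 mm, cap to 180 mm, loose, standing upright; origin under its centre. Leave it standing.
- spray_gun: Spray gun on its aluminium cup (84 mm diameter, 100 mm high), about 160 mm high over all, loose, standing upright; origin under the cup's centre. Leave it standing.
Things that resemble listed ones, but are neither listed nor needed, are in the scene too. Of the things shaped like the rack, the aluminium one is meant.

How it is judged:
At the end, for the whole second after the job is handed in: Both boards stand released and at rest in slots of the rack: lower edge within 5 mm of the slot floor's height, top up, within 9 degrees of vertical, along the slot, and centred across the two rails within 30 mm (z of hung_board in the frame of rack between 0.014 and 0.025 m and x of hung_board in the frame of rack between -0.03 and 0.03 m and y of hung_board in the frame of rack between -0.085 and 0.085 m and angle between each of hung_board, easel_board's own z axis and vertical below 0.16 rad and angle between the x axis of each of hung_board, easel_board and the y axis of rack, either way round below 0.2 rad and linear speed of each of hung_board, easel_board below 0.02 m/s and z of easel_board in the frame of rack between 0.014 and 0.025 m and x of easel_board in the frame of rack between -0.03 and 0.03 m and y of easel_board in the frame of rack between -0.085 and 0.085 m); the robot touches nothing.
It fails at once if the solvent tin is knocked over (angle between tin's own z axis and vertical above 0.5 rad).
It fails at once if the spray gun is knocked over (angle between spray_gun's own z axis and vertical above 0.5 rad).
It also fails if it takes over 64 s, if anything falls off the work surface, if the arm or the gripper's body presses on something with over 40 N, if the wrist force passes 120 N, or if a joint passes its speed limit or range.

## Working session

There is one attempt and no reset: what is moved stays moved. The work goes in short steps, Python scripts to look and compute and a shell command to move; the robot and the scene stay as the last step left them, time stands still between calls to the robot, and variables do not carry over. Pictures are saved under pics/ and viewed, at most 12 in all, crops included, and the job is handed in when it is done.

```bash
ls; mkdir -p pics
python3 - <<'E'
from station import manip, viewer
import cv2,json
print(manip.sense()['tcp_pos'],manip.sense()['tool_rot'],manip.pinch_z)
for n in("scene","side"):
    cv2.imwrite(f"pics/{n}0.png",viewer.snapshot(n)); print(n,viewer.calibration(n))
print(viewer.calibration("wrist"))
E
```

```text
pics
[0.23417656 0.57871026 0.23033962] [ 1.91211705e-01  9.81548228e-01 -1.00234143e-03 -3.93167590e-04] 0.0187
scene {'fov_y': 52.87379645615846, 'cx': 324.36994637023054, 'cy': 241.69531553075277, 'T': array([[-0.113401  , -0.77120439,  0.62640563,  1.10132818],
       [ 0.99341036, -0.09855434,  0.05850553,  0.0657373 ],
       [ 0.01661527,  0.62891242,  0.77729859,  0.92403761],
       [ 0.        ,  0.        ,  0.        ,  1.        ]])}
side {'fov_y': 45.754517134600015, 'cx': 310.45285599247745, 'cy': 240.20243718422657, 'T': array([[ 0.96345323,  0.12724091, -0.23572784,  0.1151661 ],
       [-0.26673781,  0.53674836, -0.80046995, -1.15841881],
       [ 0.02467401,  0.83409289,  0.55107191,  0.95454694],
       [ 0.        ,  0.        ,  0.        ,  1.        ]])}
{'fov_y': 65.70646984690485, 'cx': 325.0721121623367, 'cy': 238.23034509907924, 'tool_from_camera': array([[-4.63020479e-04,  9.54804791e-01,  2.97233235e-01,
         7.67930282e-02],
       [ 9.99999610e-01,  6.65617197e-04, -5.80400070e-04,
        -6.42962658e-04],
       [-7.52012321e-04,  2.97232851e-01, -9.54804727e-01,
        -1.43173896e-01],
       [ 0.00000000e+00,  0.00000000e+00,  0.00000000e+00,
         1.00000000e+00]])}
```

View pics/scene0.png

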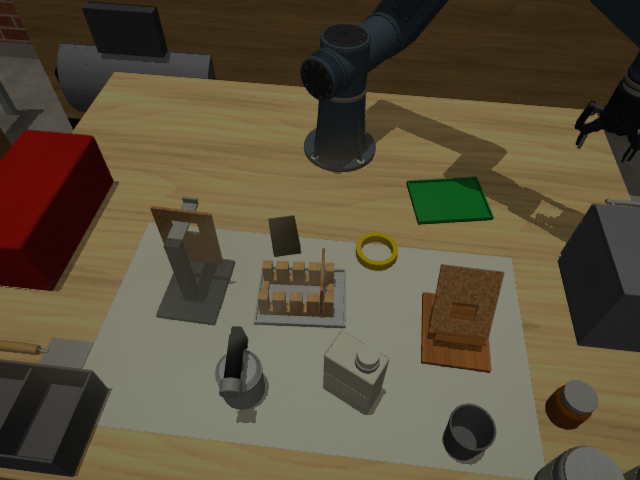

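View pics/side0.png

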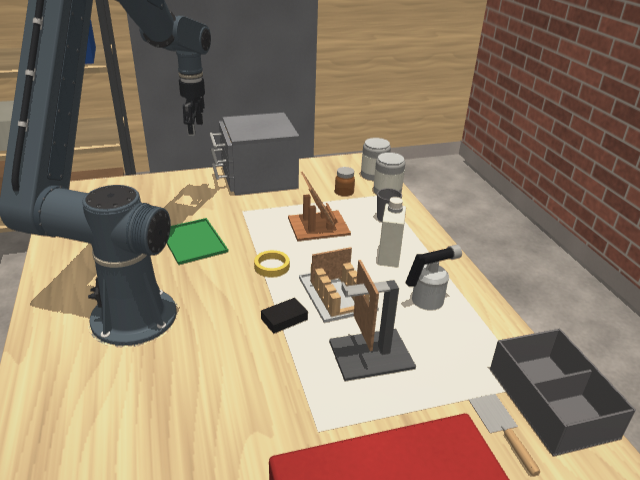

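Scene: the hook stand with hung board is at about (190,245), the aluminium rack at (300,295) and the easel board at (465,305). The tin is at (355,370) and the spray gun at (240,375). In the side view, hook tip (350,290), hung board (367,305), rack (335,285), easel (320,210). I can see only one toothed aluminium rack. I'll enlarge to confirm it and to get corners.

Run:
```python
import cv2
a=cv2.imread("pics/scene0.png")[180:380,145:515]; cv2.imwrite("pics/sc1.png",cv2.resize(a,(777,420),interpolation=cv2.INTER_CUBIC))
a=cv2.imread("pics/side0.png")[165:385,245:465]; cv2.imwrite("pics/sd1.png",cv2.resize(a,(594,594),interpolation=cv2.INTER_CUBIC))
```

```text
(no output)
```

View pics/sc1.png

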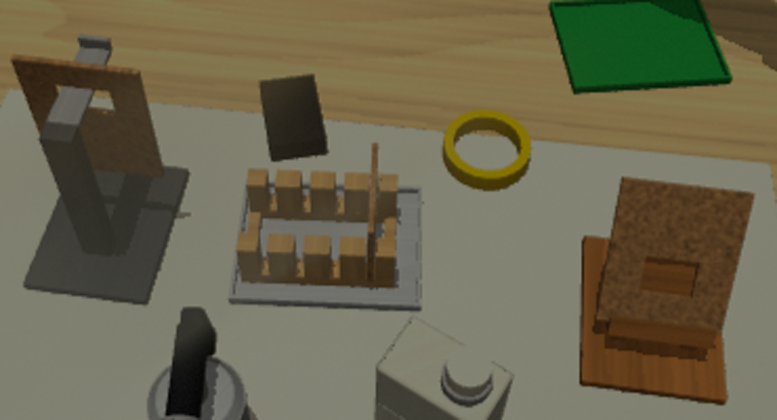

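View pics/sd1.png

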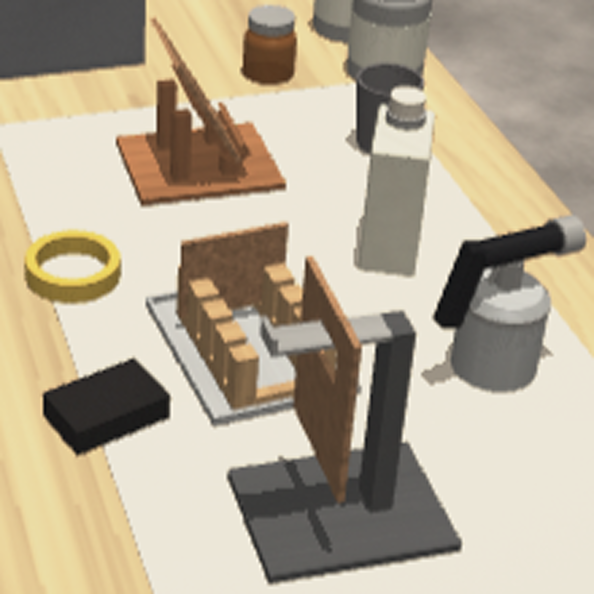

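The enlarged crops confirm the rack: a grey aluminium tray with two toothed timber rails at sc1 (325,240), +y slot occupied at (374,215). No other toothed tray is in view. The hung board is edge-on to -y, with the hook pointing to the robot (-x). The easel board is the windowed brown board at sc1 (680,260), leaning to -x.

```bash
cat > lib.py <<'E'
import numpy as np
from station import manip, viewer
from scipy.optimize import least_squares
from scipy.spatial.transform import Rotation as R
def f(c): return 240/np.tan(np.radians(c['fov_y']/2))
def proj(T,c,P,fish=False):
    p=(np.asarray(P)-T[:3,3])@T[:3,:3]; x,y,z=p[:,0],-p[:,1],-p[:,2]
    if fish:
        r=np.hypot(x,y); s=np.arctan2(r,z)/r
    else: s=1/z
    return np.c_[c['cx']+f(c)*x*s, c['cy']+f(c)*y*s]
def wristT(pos,rot):
    T=np.eye(4); T[:3,:3]=R.from_quat(rot).as_matrix(); T[:3,3]=pos
    return T@viewer.calibration('wrist')['tool_from_camera']
def ray(T,c,uv,fish=False):
    uv=(np.asarray(uv,float)-[c['cx'],c['cy']])/f(c); r=np.linalg.norm(uv)
    d=np.r_[uv*np.sin(r)/r,np.cos(r)] if fish else np.r_[uv,1]
    return T[:3,3], T[:3,:3]@(d*[1,-1,-1]/np.linalg.norm(d))
def fit(model,p0,obs):
    """obs: list of (T,c,fish,bodypts,pix); model(p,bodypts)->world"""
    def res(p): return np.concatenate([(proj(T,c,model(p,b),fi)-u).ravel() for T,c,fi,b,u in obs])
    s=least_squares(res,p0,loss='soft_l1',f_scale=1.5); return s.x,np.sqrt(np.mean(res(s.x)**2)),res(s.x).reshape(-1,2).round(1)
def upright(p,b): return R.from_euler('z',p[3]).apply(b)+p[:3]
def lean(p,b): return (R.from_euler('z',p[3])*R.from_euler('y',-p[4])).apply(b)+p[:3]
def cam(n): c=viewer.calibration(n); return c['T'],c
E
cat > m1.py <<'E'
from lib import *
A=np.array
sc=lambda u:A(u)/2.1+[145,180]; sd=lambda u:A(u)/2.7+[245,165]
S=cam('scene');D=cam('side')
b=lambda l:A(l,float)/1000
print('hung',*fit(upright,[.5,-.25,.1,0],[(*S,0,b([[0,-60,160],[0,60,160],[0,60,0]]),sc([[15,60],[138,71],[162,177]])),
 (*D,0,b([[0,60,160],[0,-60,160],[0,-60,0]]),sd([[308,258],[356,348],[342,502]]))]),sep='\n')
print('easel',*fit(lean,[.5,.3,.05,0,.5],[(*S,0,b([[3,-60,150],[3,60,150],[3,-25,75],[3,25,75],[3,25,35],[3,-25,35]]),sc([[622,179],[752,194],[645,258],[698,263],[692,297],[641,288]])),
 (*D,0,b([[0,-60,150],[0,-60,0]]),sd([[154,20],[242,156]]))]),sep='\n')
print('rack',*fit(upright,[.5,0,0,0],[(*S,0,b([[75,-98,12],[75,98,12],[-75,98,12]]),sc([[232,300],[421,303],[421,187]])),
 (*D,0,b([[-75,98,12],[-75,-98,12]]),sd([[149,299],[216,418]]))]),sep='\n')
E
python3 m1.py
```

```text
hung
[ 0.50468025 -0.27027034  0.07221356 -0.01590903]
0.7437578245965247
[[-1.8 -0.3]
 [ 0.1  1.1]
 [ 0.9 -0. ]
 [-0.6 -0.4]
 [ 0.5 -0.1]
 [-0.8  0.2]]
easel
[ 0.60122369  0.29744576  0.04593173 -0.02156713  0.52499886]
4.499982240838301
[[-0.1 -0.6]
 [ 1.4 -0.3]
 [ 0.4 -1.5]
 [ 0.8 -0.8]
 [-0.3  0.7]
 [-1.3  1.8]
 [ 9.3 15. ]
 [-0.4  0. ]]
rack
[ 0.52280417 -0.03600328 -0.00206428  0.09799777]
1.0429821014969876
[[-1.2  0.6]
 [ 0.5  1.2]
 [-0.3 -0.5]
 [-2.5 -0.7]
 [-0.3 -0. ]]
```

```bash
cat >> lib.py <<'E'
def plan(pos,rot=None,first='slide'):
    s=manip.sense(); R0=R.from_quat(s['tool_rot']); R1=rot if rot is not None else R0
    w=(R0.inv()*R1).as_rotvec(); d=np.asarray(pos)-s['tcp_pos']
    Rs=R0 if first=='slide' else R1; v=Rs.inv().apply(d)*100
    print('first',first,'| slide cm',v.round(2),'min rows',np.ceil(np.abs(np.linalg.norm(v))/4.1),'| ang',w.round(3),'rows',np.ceil(np.linalg.norm(w)/.122))
def axes(x,z):
    x=np.asarray(x,float);z=np.asarray(z,float)/np.linalg.norm(z);x=x-z*(x@z);x/=np.linalg.norm(x)
    return R.from_matrix(np.c_[x,np.cross(z,x),z])
def easelrot(yaw,t=np.pi/6):
    r=R.from_euler('z',yaw)*R.from_euler('y',-t); m=r.as_matrix(); return axes(m[:,1],-m[:,2])
E
python3 - <<'E'
from lib import *
plan([.49,.297,.24],easelrot(-.02))
E
```

```text
first slide | slide cm [-34.28 -16.51  -0.94] min rows 10.0 | ang [-0.46  -0.315  1.177] rows 11.0
```

```bash
python3 -m creep '[{"slide":[-3.4,-1.6,-0.1],"angular":[0,0,0],"claw":0},{"slide":[-3.4,-1.6,-0.1],"angular":[0,0,0],"claw":0},{"slide":[-3.4,-1.6,-0.1],"angular":[0,0,0],"claw":0},{"slide":[-3.4,-1.6,-0.1],"angular":[0,0,0],"claw":0},{"slide":[-3.4,-1.6,-0.1],"angular":[0,0,0],"claw":0},{"slide":[-3.4,-1.6,-0.1],"angular":[0,0,0],"claw":0},{"slide":[-3.4,-1.6,-0.1],"angular":[0,0,0],"claw":0},{"slide":[-3.4,-1.6,-0.1],"angular":[0,0,0],"claw":0},{"slide":[-3.4,-1.6,-0.1],"angular":[0,0,0],"claw":0},{"slide":[-3.4,-1.6,-0.1],"angular":[0,0,0],"claw":0}]' 60
python3 -m creep '[{"slide":[0,0,0],"angular":[-0.042,-0.029,0.107],"claw":0},{"slide":[0,0,0],"angular":[-0.042,-0.029,0.107],"claw":0},{"slide":[0,0,0],"angular":[-0.042,-0.029,0.107],"claw":0},{"slide":[0,0,0],"angular":[-0.042,-0.029,0.107],"claw":0},{"slide":[0,0,0],"angular":[-0.042,-0.029,0.107],"claw":0},{"slide":[0,0,0],"angular":[-0.042,-0.029,0.107],"claw":0},{"slide":[0,0,0],"angular":[-0.042,-0.029,0.107],"claw":0},{"slide":[0,0,0],"angular":[-0.042,-0.029,0.107],"claw":0},{"slide":[0,0,0],"angular":[-0.042,-0.029,0.107],"claw":0},{"slide":[0,0,0],"angular":[-0.042,-0.029,0.107],"claw":0}]'
python3 - <<'E'
from lib import *
import cv2
plan([.49,.297,.24],easelrot(-.02)); s=manip.sense(); print(s['tcp_pos'],s['tool_rot'].round(4).tolist(),s['q'])
cv2.imwrite('pics/w1.png',viewer.snapshot('wrist'))
E
```

```text
t: 0.93
tcp_pos: [0.4903, 0.3017, 0.241]
tool_rot: [0.191, 0.982, -0.0, -0.0]
force: [0.7, 0.1, 0.3]
finger_gap: 0.501
gripper_force: 0.0
t: 1.77
tcp_pos: [0.4889, 0.3026, 0.2408]
tool_rot: [0.642, 0.73, 0.162, 0.167]
force: [-0.4, 0.1, -1.0]
finger_gap: 0.506
gripper_force: 0.0
first slide | slide cm [-0.56 -0.01  0.1 ] min rows 1.0 | ang [-0.052 -0.035  0.14 ] rows 2.0
[0.48890054 0.30257719 0.2407514 ] [0.6422, 0.7302, 0.1621, 0.1674] [ 0.45311551  0.3443482   1.85433926 -0.35836182  0.53416825  0.59690185]
```

View pics/w1.png

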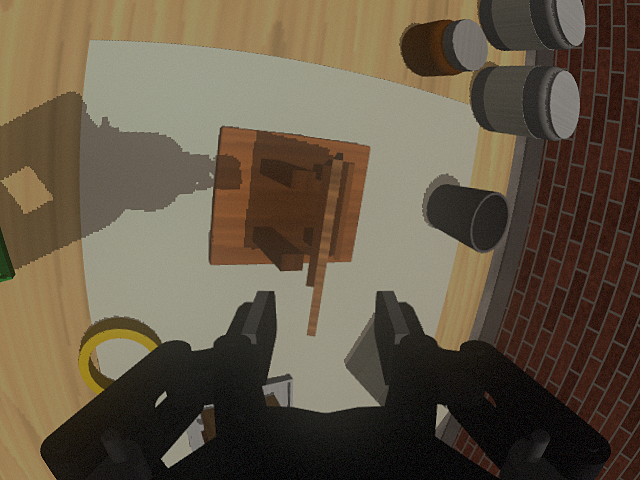

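The wrist picture shows the easel board edge-on between the fingers, its top edge running from about (338,157) at +y to (312,335) at -y.

```bash
cat > m2.py <<'E'
from lib import *
A=np.array; b=lambda l:A(l,float)/1000
sc=lambda u:A(u)/2.1+[145,180]; sd=lambda u:A(u)/2.7+[245,165]
W=wristT([0.48890054,0.30257719,0.2407514],[0.6422,0.7302,0.1621,0.1674]); S=cam('scene');D=cam('side')
p,e,r=fit(lean,[.6,.3,.05,0,.5],[(*S,0,b([[3,-60,150],[3,60,150],[3,-25,75],[3,25,75],[3,25,35],[3,-25,35]]),sc([[622,179],[752,194],[645,258],[698,263],[692,297],[641,288]])),
 (*D,0,b([[0,60,150],[0,-60,0]]),sd([[154,20],[242,156]])),
 (W,viewer.calibration('wrist'),1,b([[0,60,150],[0,-60,150]]),A([[338,157],[312,335]]))])
print(p,e);print(r)
top=lean(p,b([[0,0,150]]))[0]; er=easelrot(p[3],p[4]); zb=-er.as_matrix()[:,2]
print('top',top,zb)
plan(top+zb*.05,er); plan(top-zb*.037,er)
E
python3 m2.py
```

```text
[ 0.60046885  0.29943901  0.04188571 -0.02077301  0.53967663] 1.0694338911607957
[[ 0.3 -0.1]
 [ 1.4  0.2]
 [ 0.8 -0.9]
 [ 1.1 -0.2]
 [ 0.1  1.3]
 [-0.7  2.5]
 [-1.4 -1.9]
 [-0.9  0.8]
 [-0.1  1.5]
 [-0.1 -0.2]]
top [0.52340669 0.30104005 0.17056695] [-0.51374774  0.01067362  0.85787489]
first slide | slide cm [-0.14 -0.3   2.82] min rows 1.0 | ang [-0.069 -0.035  0.137] rows 2.0
first slide | slide cm [-0.48  0.29 11.49] min rows 3.0 | ang [-0.069 -0.035  0.137] rows 2.0
```

```bash
python3 -m creep '[{"slide":[0,0,0],"angular":[-0.032,-0.018,0.069],"claw":0},{"slide":[0,0,0],"angular":[-0.032,-0.018,0.069],"claw":0},{"slide":[0,0,0],"angular":[0,0,0],"claw":0}]'; python3 m2.py | tail -2
```

```text
t: 2.07
tcp_pos: [0.4883, 0.3029, 0.2401]
tool_rot: [0.686, 0.678, 0.183, 0.189]
force: [0.2, -0.2, -0.4]
finger_gap: 0.499
gripper_force: 0.0
first slide | slide cm [-0.11 -0.53  2.77] min rows 1.0 | ang [-0.007 -0.     0.009] rows 1.0
first slide | slide cm [-0.12 -0.47 11.47] min rows 3.0 | ang [-0.007 -0.     0.009] rows 1.0
```

```bash
python3 -m creep '[{"slide":[-0.1,-0.5,2.5],"angular":[0,0,0.009],"claw":0},{"slide":[0,0,3],"angular":[0,0,0],"claw":0},{"slide":[0,0,3],"angular":[0,0,0],"claw":0},{"slide":[0,0,2.9],"angular":[0,0,0],"claw":0},{"slide":[0,0,0],"angular":[0,0,0],"claw":0}]'
python3 -m creep '[{"slide":[0,0,0],"angular":[0,0,0],"claw":-1},{"slide":[0,0,0],"angular":[0,0,0],"claw":-1},{"slide":[0,0,0],"angular":[0,0,0],"claw":-1},{"slide":[0,0,0],"angular":[0,0,0],"claw":-1},{"slide":[0,0,0],"angular":[0,0,0],"claw":-1},{"slide":[0,0,0],"angular":[0,0,0],"claw":-1}]' 60
```

```text
t: 2.48
tcp_pos: [0.5445, 0.2993, 0.1356]
tool_rot: [0.689, 0.676, 0.182, 0.188]
force: [-0.1, -0.6, 0.1]
finger_gap: 0.503
gripper_force: 0.0
t: 2.98
tcp_pos: [0.5433, 0.3013, 0.142]
tool_rot: [0.689, 0.674, 0.186, 0.189]
force: [-2.8, -0.1, 5.8]
finger_gap: 0.058
gripper_force: 60.4
```

```bash
python3 -m creep '[{"slide":[0,0,-1],"angular":[0,0,0],"claw":-1},{"slide":[0,0,-1.5],"angular":[0,0,0],"claw":-1},{"slide":[0,0,-2],"angular":[0,0,0],"claw":-1},{"slide":[0,0,-3],"angular":[0,0,0],"claw":-1},{"slide":[0,0,-3],"angular":[0,0,0],"claw":-1},{"slide":[0,0,-3],"angular":[0,0,0],"claw":-1},{"slide":[0,0,-3],"angular":[0,0,0],"claw":-1},{"slide":[0,0,-3],"angular":[0,0,0],"claw":-1},{"slide":[0,0,0],"angular":[0,0,0],"claw":-1}]'
```

```text
t: 3.73
tcp_pos: [0.4433, 0.3041, 0.3139]
tool_rot: [0.689, 0.674, 0.19, 0.189]
force: [1.4, 0.3, -0.3]
finger_gap: 0.06
gripper_force: 59.7
```

Run:
```python
from lib import *
for uv,z in(((370,357),.18),((240,377),.1)):
    o,d=ray(*cam('scene'),uv); print((o+d*(z-o[2])/d[2]).round(3))
y=.098; plan([.5,.12,.35],axes([-np.cos(y),-np.sin(y),0],[0,0,-1]))
```

```text
[0.737 0.113 0.18 ]
[ 0.765 -0.11   0.1  ]
first slide | slide cm [-18.27   7.09  -0.09] min rows 5.0 | ang [ 0.412  0.452 -1.644] rows 15.0
```

```bash
python3 -m creep '[{"slide":[-3,1.2,0],"angular":[0.027,0.03,-0.109],"claw":-1},{"slide":[-3,1.2,0],"angular":[0.027,0.03,-0.109],"claw":-1},{"slide":[-3,1.2,0],"angular":[0.027,0.03,-0.109],"claw":-1},{"slide":[0,0,0],"angular":[0.027,0.03,-0.109],"claw":-1},{"slide":[0,0,0],"angular":[0.027,0.03,-0.109],"claw":-1},{"slide":[0,0,0],"angular":[0.027,0.03,-0.109],"claw":-1},{"slide":[0,0,0],"angular":[0.027,0.03,-0.109],"claw":-1},{"slide":[0,0,0],"angular":[0.027,0.03,-0.109],"claw":-1}]'
python3 -m creep '[{"slide":[0,0,0],"angular":[0.027,0.03,-0.109],"claw":-1},{"slide":[0,0,0],"angular":[0.027,0.03,-0.109],"claw":-1},{"slide":[0,0,0],"angular":[0.027,0.03,-0.109],"claw":-1},{"slide":[0,0,0],"angular":[0.027,0.03,-0.109],"claw":-1},{"slide":[0,0,0],"angular":[0.027,0.03,-0.109],"claw":-1},{"slide":[0,0,0],"angular":[0.027,0.03,-0.109],"claw":-1},{"slide":[0,0,0],"angular":[0.027,0.03,-0.109],"claw":-1},{"slide":[0,0,0],"angular":[0,0,0],"claw":-1}]'
python3 - <<'E'
from lib import *
y=.098; plan([.51,.12,.35],axes([-np.cos(y),-np.sin(y),0],[0,0,-1]));print(manip.sense()['q'])
E
```

```text
t: 4.4
tcp_pos: [0.4637, 0.2505, 0.3175]
tool_rot: [0.396, 0.905, 0.108, 0.11]
force: [0.9, -0.1, -1.1]
finger_gap: 0.06
gripper_force: 59.5
t: 5.07
tcp_pos: [0.4654, 0.2513, 0.3175]
tool_rot: [0.029, 0.999, 0.016, 0.014]
force: [-1.0, 0.5, -1.7]
finger_gap: 0.062
gripper_force: 59.5
first slide | slide cm [ -5.3  -12.74  -3.54] min rows 4.0 | ang [ 0.031  0.029 -0.156] rows 2.0
[ 0.27066766  0.28396819  1.5868132   0.02403581  1.23561873 -1.24985322]
```

```bash
python3 -m creep '[{"slide":[0,0,-1],"angular":[0.016,0.015,-0.078],"claw":-1},{"slide":[0,0,-1],"angular":[0.016,0.015,-0.078],"claw":-1},{"slide":[-1.5,-3.3,-0.5],"angular":[0,0,0],"claw":-1},{"slide":[-1.5,-3.3,-0.5],"angular":[0,0,0],"claw":-1},{"slide":[-1.5,-3,-0.5],"angular":[0,0,0],"claw":-1},{"slide":[0,-2.5,0],"angular":[0,0,0],"claw":-1},{"slide":[0,0,0],"angular":[0,0,0],"claw":-1},{"slide":[0,0,0],"angular":[0,0,0],"claw":-1}]'
python3 - <<'E'
from lib import *
import cv2
s=manip.sense(); print(s['tcp_pos'].tolist(),s['tool_rot'].round(4).tolist())
for n in('wrist','scene','side'): cv2.imwrite(f'pics/{n}2.png',viewer.snapshot(n))
a=cv2.imread('pics/scene2.png')[150:340,220:420];b=cv2.imread('pics/side2.png')[150:340,240:440]
a=cv2.imread('pics/wrist2.png');cv2.imwrite('pics/w2.png',cv2.resize(a,(800,600),interpolation=cv2.INTER_CUBIC))
E
```

```text
t: 5.73
tcp_pos: [0.52, 0.1334, 0.3526]
tool_rot: [-0.046, 0.999, 0.0, -0.001]
force: [-0.2, 0.1, -1.5]
finger_gap: 0.059
gripper_force: 59.6
[0.5199545826431216, 0.13339165584053875, 0.3525639164977044] [-0.0457, 0.999, 0.0001, -0.001]
```

View pics/w2.png

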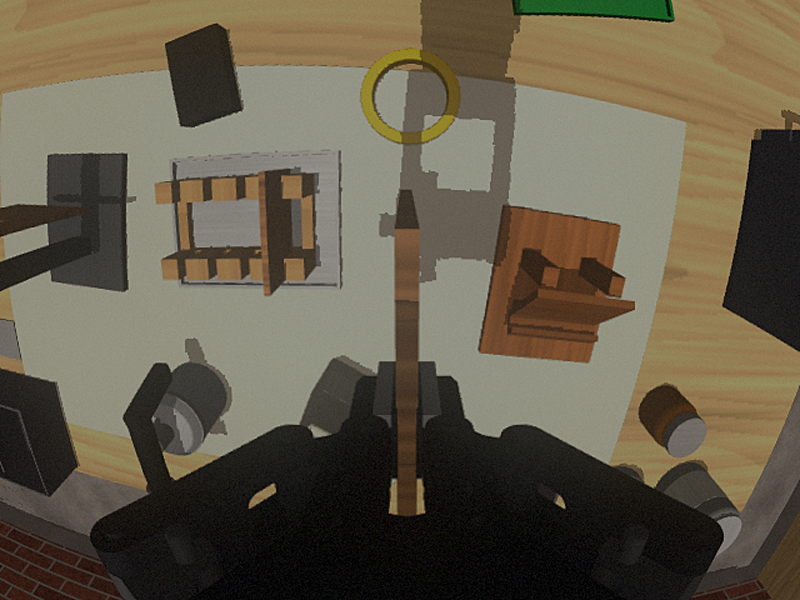

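The wrist view shows the board held straight, with its -x edge running from (406,191) at the bottom to (406,229) at the top. The rack is at (255,220) and its rightmost slot is taken. I'll enlarge it to read the slots.

Run:
```python
import cv2
a=cv2.imread('pics/wrist2.png')[115:240,120:280];cv2.imwrite('pics/w3.png',cv2.resize(a,None,fx=4.7,fy=4.7,interpolation=cv2.INTER_CUBIC))
```

```text
(no output)
```

View pics/w3.png

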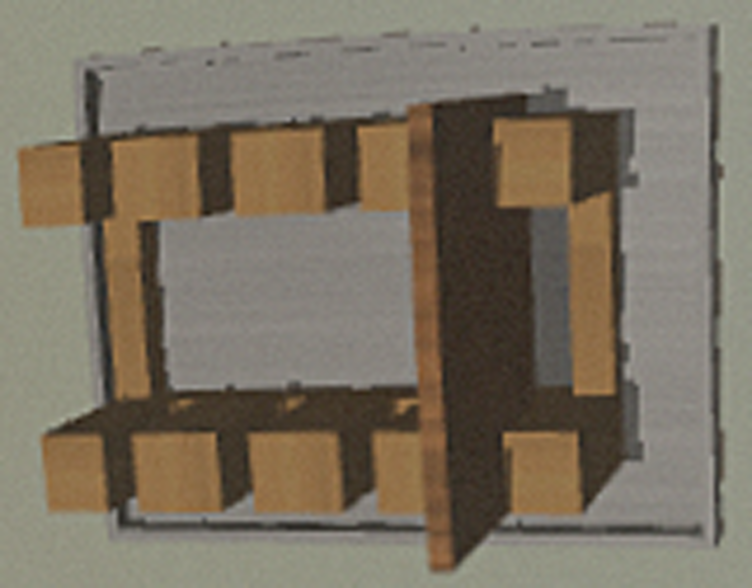

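The crop shows three free slot gaps. On the robot-side rail they are at x ≈ 97, 215 and 342 (row ~175), on the far rail at x ≈ 120, 235 and 360 (row 472). The fourth slot holds the small board.

```bash
cat > m3.py <<'E'
from lib import *
A=np.array; b=lambda l:A(l,float)/1000
sc=lambda u:A(u)/2.1+[145,180]; sd=lambda u:A(u)/2.7+[245,165]; wc=lambda u:A(u)/4.7+[120,115]
W=wristT([0.5199545826431216,0.13339165584053875,0.3525639164977044],[-0.0457,0.999,0.0001,-0.001]);cw=viewer.calibration('wrist'); S=cam('scene');D=cam('side')
def model(p,q):
    q=q.copy(); q[:,1]+=p[4]*(q[:,2]>.05); return upright(p,q)
slots=b([[-40,-54,65],[-40,-18,65],[-40,18,65],[40,-54,65],[40,-18,65],[40,18,65]])
tr=b([[-75,-98,12],[-75,98,12],[75,98,12],[75,-98,12]])
p,e,r=fit(model,[.52,-.03,0,.09,0],[(W,cw,1,slots,wc([[97.5,188],[215.5,176],[342,170],[120,472],[235,472],[359.5,472]])),
 (W,cw,1,tr,wc([[80,60],[715,30],[715,543],[112,538]])),
 (*S,0,b([[75,-98,12],[75,98,12],[-75,98,12]]),sc([[232,300],[421,303],[421,187]])),
 (*D,0,b([[-75,98,12],[-75,-98,12]]),sd([[149,299],[216,418]]))])
if __name__=='__main__':
    print(p.round(4),e);print(r)
    # camera-only z check: slots alone from wrist
    for y in(-.054,-.018,.018): print('slot',model(p,A([[0,y,.065]]))[0].round(4))
    # held board
    for u in((406,191),(406,229)):
        for z in (.352-.113,.352+.037):
            o,d=ray(W,cw,A(u)/1.25,True); q=o+d*(z-o[2])/d[2]; t=R.from_quat([-0.0457,0.999,0.0001,-0.001]).inv().apply(q-A([0.51995,0.13339,0.35256])); print(u,z,'tool',(t*1000).round(1))
E
python3 m3.py
```

```text
[ 0.5229 -0.0355 -0.0034  0.0772 -0.0102] 0.8196632310318785
[[ 0.2 -0.8]
 [ 0.1  0.2]
 [-0.3  0.2]
 [ 0.3  0.1]
 [ 0.2 -0. ]
 [-0.4 -0.1]
 [-0.6  0. ]
 [-0.8 -1. ]
 [ 0.7  0.6]
 [ 0.4  0.5]
 [-1.5  0.1]
 [-0.   2.4]
 [ 0.5  0.6]
 [-2.  -0.9]
 [-1.4  0. ]]
slot [ 0.5278 -0.0995  0.0616]
slot [ 0.5251 -0.0636  0.0616]
slot [ 0.5223 -0.0277  0.0616]
(406, 191) 0.239 tool [ 58.4  -0.2 113.7]
(406, 191) 0.38899999999999996 tool [ 69.3  -0.2 -36.3]
(406, 229) 0.239 tool [ 37.1  -0.2 113.6]
(406, 229) 0.38899999999999996 tool [ 60.4  -0.2 -36.3]
```

Run:
```python
from lib import *
y=.077; plan([.522,-.028,.20],axes([-np.cos(y),-np.sin(y),0],[0,0,-1]))
```

```text
first slide | slide cm [  1.29 -16.29  15.28] min rows 6.0 | ang [ 0.    -0.002  0.019] rows 1.0
```

```bash
python3 -m creep '[{"slide":[0.2,-3.3,0],"angular":[0,0,0.019],"claw":-1},{"slide":[0.2,-3.3,0],"angular":[0,0,0],"claw":-1},{"slide":[0.2,-3.3,0],"angular":[0,0,0],"claw":-1},{"slide":[0.2,-3.3,1],"angular":[0,0,0],"claw":-1},{"slide":[0.2,-3,3],"angular":[0,0,0],"claw":-1},{"slide":[0,0,3.5],"angular":[0,0,0],"claw":-1},{"slide":[0,0,3.5],"angular":[0,0,0],"claw":-1},{"slide":[0,0,3.5],"angular":[0,0,0],"claw":-1},{"slide":[0,0,0],"angular":[0,0,0],"claw":-1},{"slide":[0,0,0],"angular":[0,0,0],"claw":-1}]'
python3 - <<'E'
from lib import *
import cv2
y=.077; plan([.522,-.028,.20],axes([-np.cos(y),-np.sin(y),0],[0,0,-1]))
s=manip.sense(); print(s['tcp_pos'].tolist(),s['tool_rot'].round(4).tolist())
a=viewer.snapshot('wrist');cv2.imwrite('pics/w4raw.png',a);a=a[60:300,190:460];cv2.imwrite('pics/w4.png',cv2.resize(a,None,fx=2.5,fy=2.5,interpolation=cv2.INTER_CUBIC))
E
```

```text
t: 6.72
tcp_pos: [0.522, -0.0259, 0.2077]
tool_rot: [-0.039, 0.999, 0.001, -0.003]
force: [0.9, -0.4, 0.7]
finger_gap: 0.06
gripper_force: 59.5
first slide | slide cm [ 0.01 -0.21  0.77] min rows 1.0 | ang [ 0.001 -0.005  0.001] rows 1.0
[0.5220142619248048, -0.025913364821687178, 0.2077340307876071] [-0.0392, 0.9992, 0.0005, -0.0028]
```

View pics/w4.png

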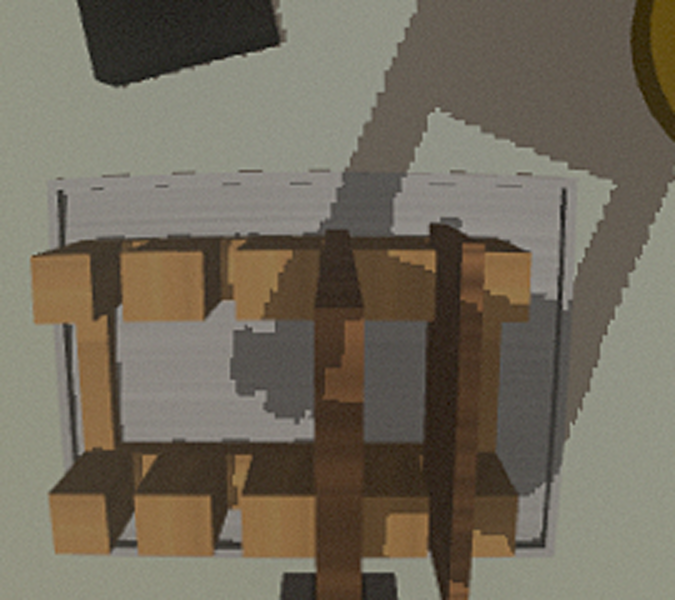

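The view shows slots at crop x ≈ 108 and 219 (near rail, row 288) and 124 and 228 (far rail, row 522). The held board hangs above the third slot, its bottom corner at (338,232).

```bash
cat > m4.py <<'E'
from m3 import *
t0=A([0.5220142619248048,-0.025913364821687178,0.2077340307876071]);q0=[-0.0392,0.9992,0.0005,-0.0028]
W4=wristT(t0,q0); w4=lambda u:A(u)/2.5+[190,60]
def up0(p,q): return upright([p[0],p[1],0,p[2]],q)
sl=b([[-40,-54,65],[-40,-18,65],[40,-54,65],[40,-18,65]])
p4,e4,r4=fit(up0,[.52,-.045,.077],[(W4,cw,1,sl,w4([[108,288],[219,288],[124.5,522],[227.5,522]]))])
p5,e5,r5=fit(up0,[.52,-.045,.077],[(W,cw,1,slots,wc([[97.5,188],[215.5,176],[342,170],[120,472],[235,472],[359.5,472]]))])
if __name__=='__main__':
    print('close',p4.round(4),e4,r4.tolist());print('far',p5.round(4),e5)
    for p in(p4,p5):
        for y in(-.054,-.018,.018): print(up0(p,A([[0,y,.065]]))[0].round(4))
    print(proj(W4,cw,up0(p4,A([[-.04,.018,.065]])),True))
    for z in(.094,.091):
        o,d=ray(W4,cw,w4((338,231)),True); q=o+d*(z-o[2])/d[2];print('board corner',q.round(4),(R.from_quat(q0).inv().apply(q-t0)*1000).round(1))
E
python3 m4.py
```

```text
close [ 0.5223 -0.0443  0.0803] 0.7902112530884474 [[-0.3, -0.4], [0.3, -1.5], [-0.5, 0.9], [0.4, 1.2]]
far [ 0.5231 -0.0442  0.0791] 0.32348094106076897
[ 0.5267 -0.0981  0.065 ]
[ 0.5238 -0.0622  0.065 ]
[ 0.5209 -0.0264  0.065 ]
[ 0.5273 -0.0981  0.065 ]
[ 0.5245 -0.0622  0.065 ]
[ 0.5216 -0.0263  0.065 ]
[[324.29565594 173.25354928]]
board corner [ 0.4629 -0.0304  0.094 ] [5.860e+01 1.000e-01 1.141e+02]
board corner [ 0.4631 -0.0303  0.091 ] [5.840e+01 1.000e-01 1.171e+02]
```

```bash
python3 -m creep '[{"slide":[0,-0.04,1.5],"angular":[0,-0.004,0.003],"claw":-1},{"slide":[0,0,1.2],"angular":[0,0,0],"claw":-1},{"slide":[0,0,1],"angular":[0,0,0],"claw":-1},{"slide":[0,0,1],"angular":[0,0,0],"claw":-1},{"slide":[0,0,1],"angular":[0,0,0],"claw":-1},{"slide":[0,0,0.7],"angular":[0,0,0],"claw":-1},{"slide":[0,0,0],"angular":[0,0,0],"claw":-1}]'
```

```text
t: 7.35
tcp_pos: [0.5227, -0.0274, 0.1438]
tool_rot: [-0.037, 0.999, 0.0, 0.0]
force: [0.3, -1.0, -1.3]
finger_gap: 0.062
gripper_force: 59.7
```

```bash
python3 -m creep '[{"slide":[0,0,0.4],"angular":[0,0,0],"claw":-1},{"slide":[0,0,0.3],"angular":[0,0,0],"claw":-1},{"slide":[0,0,0.2],"angular":[0,0,0],"claw":-1},{"slide":[0,0,0],"angular":[0,0,0],"claw":-1}]'
```

```text
t: 7.68
tcp_pos: [0.5239, -0.0278, 0.1364]
tool_rot: [-0.037, 0.999, -0.0, 0.002]
force: [-1.0, -0.0, 1.7]
finger_gap: 0.058
gripper_force: 60.1
```

```bash
python3 -m creep '[{"slide":[0,0,0.2],"angular":[0,0,0],"claw":-1},{"slide":[0,0,0.2],"angular":[0,0,0],"claw":-1},{"slide":[0,0,0],"angular":[0,0,0],"claw":-1}]'
```

```text
t: 7.93
tcp_pos: [0.525, -0.0282, 0.1359]
tool_rot: [-0.037, 0.999, -0.001, 0.004]
force: [-4.9, 0.6, 25.7]
finger_gap: 0.057
gripper_force: 64.2
```

```bash
python3 -m creep '[{"slide":[0,0,-0.3],"angular":[0,0,0],"claw":-1},{"slide":[0,0,0],"angular":[0,0,0],"claw":-0.3},{"slide":[0,0,0],"angular":[0,0,0],"claw":-0.3},{"slide":[0,0,0],"angular":[0,0,0],"claw":-0.3},{"slide":[0,0,-2],"angular":[0,0,0],"claw":-0.3},{"slide":[0,0,-3],"angular":[0,0,0],"claw":-0.3},{"slide":[0,0,-4],"angular":[0,0,0],"claw":-0.3},{"slide":[0,0,-4],"angular":[0,0,0],"claw":-0.3},{"slide":[0,0,-4],"angular":[0,0,0],"claw":-0.3},{"slide":[0,0,0],"angular":[0,0,0],"claw":-0.3}]'
python3 - <<'E'
from lib import *
# above hung board, tool x=+y
plan([.504,-.270,.30],axes([0.016,1,0],[0,0,-1])); print(manip.sense()['q'])
E
```

```text
t: 8.77
tcp_pos: [0.5275, -0.0287, 0.3125]
tool_rot: [-0.037, 0.999, -0.003, 0.009]
force: [0.5, -0.0, 0.9]
finger_gap: 0.349
gripper_force: 0.0
first slide | slide cm [  4.17 -23.88   1.31] min rows 6.0 | ang [0.011 0.018 1.661] rows 14.0
[-2.66383025e-01  2.96960745e-01  1.58137793e+00  5.68921144e-04
  1.24435637e+00 -1.91200739e+00]
```

```bash
python3 -m creep '[{"slide":[0.7,-4,0],"angular":[0,0,0],"claw":-0.3},{"slide":[0.7,-4,0],"angular":[0,0,0],"claw":-0.3},{"slide":[0.7,-4,0],"angular":[0,0,0],"claw":-0.3},{"slide":[0.7,-4,0],"angular":[0,0,0],"claw":-0.3},{"slide":[0.7,-4,0],"angular":[0,0,0],"claw":-0.3},{"slide":[0.7,-4,0],"angular":[0,0,0],"claw":-0.3},{"slide":[0,0,0],"angular":[0,0,0.118],"claw":-0.3},{"slide":[0,0,0],"angular":[0,0,0.118],"claw":-0.3},{"slide":[0,0,0],"angular":[0,0,0.118],"claw":-0.3},{"slide":[0,0,0],"angular":[0,0,0.118],"claw":-0.3}]'
python3 -m creep '[{"slide":[0,0,0],"angular":[0,0,0.118],"claw":-0.3},{"slide":[0,0,0],"angular":[0,0,0.118],"claw":-0.3},{"slide":[0,0,0],"angular":[0,0,0.118],"claw":-0.3},{"slide":[0,0,0],"angular":[0,0,0.118],"claw":-0.3},{"slide":[0,0,0],"angular":[0,0,0.118],"claw":-0.3},{"slide":[0,0,0],"angular":[0,0,0.118],"claw":-0.3},{"slide":[0,0,0],"angular":[0,0,0.118],"claw":-0.3},{"slide":[0,0,0],"angular":[0,0,0.118],"claw":-0.3},{"slide":[0,0,0],"angular":[0,0,0.118],"claw":-0.3},{"slide":[0,0,0],"angular":[0.01,0.017,0.118],"claw":-0.3}]'
python3 - <<'E'
from lib import *
import cv2
plan([.504,-.270,.30],axes([0.016,1,0],[0,0,-1])); s=manip.sense(); print(s['q'],s['tcp_pos'].tolist(),s['tool_rot'].round(4).tolist())
a=viewer.snapshot('wrist');cv2.imwrite('pics/w5.png',cv2.resize(a,(800,600),interpolation=cv2.INTER_CUBIC))
E
```

```text
t: 9.6
tcp_pos: [0.4984, -0.2705, 0.3035]
tool_rot: [0.201, 0.98, 0.001, 0.001]
force: [0.2, 0.5, -0.4]
finger_gap: 0.349
gripper_force: 0.0
t: 10.43
tcp_pos: [0.4983, -0.2692, 0.3038]
tool_rot: [0.711, 0.703, 0.003, -0.01]
force: [0.3, 0.3, -0.2]
finger_gap: 0.348
gripper_force: 0.0
first slide | slide cm [-0.08  0.58  0.37] min rows 1.0 | ang [-0.01  -0.018  0.004] rows 1.0
[-0.6966334   0.37829207  1.47926214  0.00766566  1.30319932 -0.68647538] [0.4982557476703492, -0.2692374841811426, 0.3037582139203482] [0.7114, 0.7027, 0.0028, -0.0099]
```

View pics/w5.png

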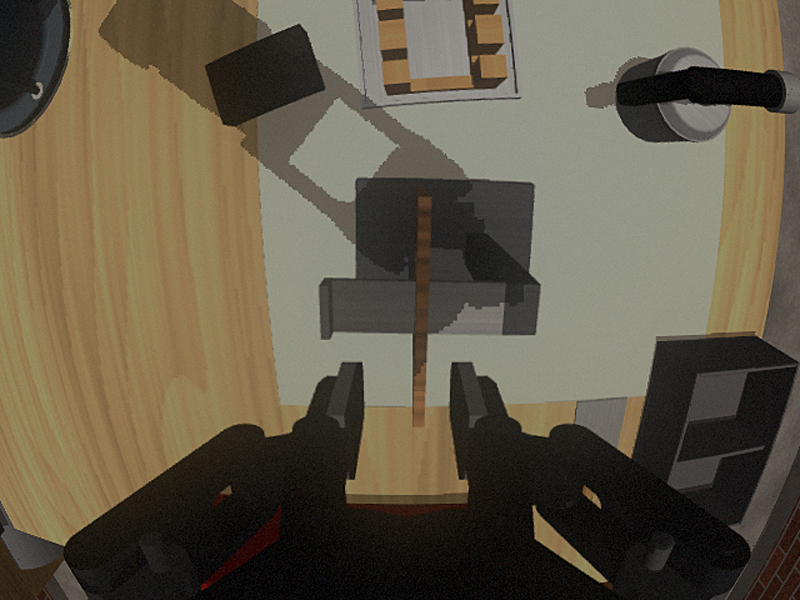

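The wrist view shows the hung board's top edge between the fingers, from (424,197) at +y to (419,425) at -y. The hook's lip is on the left at (325,308) and its post on the right at (521,305).

```bash
cat > m5.py <<'E'
from lib import *
A=np.array; b=lambda l:A(l,float)/1000
sc=lambda u:A(u)/2.1+[145,180]; sd=lambda u:A(u)/2.7+[245,165]
S=cam('scene');D=cam('side');cw=viewer.calibration('wrist')
W=wristT([0.4982557476703492,-0.2692374841811426,0.3037582139203482],[0.7114,0.7027,0.0028,-0.0099])
p,e,r=fit(upright,[.5,-.27,.075,0],[(W,cw,1,b([[0,60,160],[0,-60,160]]),A([[424,197],[419,425]])/1.25),(*S,0,b([[0,-60,160],[0,60,160],[0,60,0]]),sc([[15,60],[138,71],[162,177]])),
 (*D,0,b([[0,60,160],[0,-60,160],[0,-60,0]]),sd([[308,258],[356,348],[342,502]]))])
for k in (325,521):
    o,d=ray(W,cw,A([k,306])/1.25,1); print('lip/post',(o+d*(.215-o[2])/d[2]).round(3))
print(p,e,r.tolist())
rot=axes([-np.sin(p[3]),np.cos(p[3]),0],[0,0,-1])
plan([p[0],p[1],.30],rot); plan([p[0],p[1],.235-.009-.0187],rot,first='turn')
E
python3 m5.py
```

```text
lip/post [ 0.453 -0.268  0.215]
lip/post [ 0.558 -0.269  0.215]
[ 0.50412498 -0.27054655  0.07239321 -0.02229051] 0.6731597191610297 [[0.0, 0.1], [0.3, -0.2], [-1.8, -0.8], [-0.1, 0.9], [0.7, -0.2], [-0.6, -0.3], [0.2, -0.0], [-1.2, 0.3]]
first slide | slide cm [-0.03  0.53  0.36] min rows 1.0 | ang [-0.01  -0.018  0.006] rows 1.0
first turn | slide cm [-0.02  0.53  9.64] min rows 3.0 | ang [-0.01  -0.018  0.006] rows 1.0
```

```bash
python3 -m creep '[{"slide":[0,0.53,0.4],"angular":[-0.01,-0.018,0.006],"claw":-0.3},{"slide":[0,0,3],"angular":[0,0,0],"claw":-0.3},{"slide":[0,0,3],"angular":[0,0,0],"claw":-0.3},{"slide":[0,0,2],"angular":[0,0,0],"claw":-0.3},{"slide":[0,0,1.15],"angular":[0,0,0],"claw":-0.3},{"slide":[0,0,0],"angular":[0,0,0],"claw":-0.3},{"slide":[0,0,0],"angular":[0,0,0],"claw":-0.3}]'; python3 m5.py | tail -1
```

```text
t: 11.07
tcp_pos: [0.504, -0.27, 0.2081]
tool_rot: [0.711, 0.703, -0.0, 0.0]
force: [0.5, 0.4, -0.0]
finger_gap: 0.352
gripper_force: 0.0
first turn | slide cm [-0.05  0.02  0.08] min rows 1.0 | ang [0.    0.001 0.011] rows 1.0
```

```bash
python3 -m creep '[{"slide":[0,0,0],"angular":[0,0,0.01],"claw":-1},{"slide":[0,0,0],"angular":[0,0,0],"claw":-1},{"slide":[0,0,0],"angular":[0,0,0],"claw":-1},{"slide":[0,0,0],"angular":[0,0,0],"claw":-1},{"slide":[0,0,0],"angular":[0,0,0],"claw":-1}]' 70
python3 -m creep '[{"slide":[0,0,-0.7],"angular":[0,0,0],"claw":-1},{"slide":[0,0,-0.7],"angular":[0,0,0],"claw":-1},{"slide":[0,0,-0.6],"angular":[0,0,0],"claw":-1},{"slide":[0,0,0],"angular":[0,0,0],"claw":-1},{"slide":[0,0,0],"angular":[0,0,0],"claw":-1}]'
```

```text
t: 11.48
tcp_pos: [0.5045, -0.2704, 0.2099]
tool_rot: [0.715, 0.699, 0.0, 0.002]
force: [-0.7, -0.2, 1.0]
finger_gap: 0.052
gripper_force: 69.3
t: 11.9
tcp_pos: [0.5046, -0.2704, 0.2301]
tool_rot: [0.715, 0.699, 0.0, 0.002]
force: [-0.3, -0.0, -0.4]
finger_gap: 0.059
gripper_force: 69.0
```

```bash
python3 -m creep '[{"slide":[0,-1,0],"angular":[0,0,0],"claw":-1},{"slide":[0,-1.5,0],"angular":[0,0,0],"claw":-1},{"slide":[0,-1.5,0],"angular":[0,0,0],"claw":-1},{"slide":[0,-1.5,0],"angular":[0,0,0],"claw":-1},{"slide":[0,-1.5,0],"angular":[0,0,0],"claw":-1},{"slide":[0,-1.5,0],"angular":[0,0,0],"claw":-1},{"slide":[0,0,0],"angular":[0,0,0],"claw":-1},{"slide":[0,0,-2],"angular":[0,0,0],"claw":-1},{"slide":[0,0,-3],"angular":[0,0,0],"claw":-1}]'
python3 -m creep '[{"slide":[0,0,-4],"angular":[0,0,0],"claw":-1},{"slide":[0,0,-4],"angular":[0,0,0],"claw":-1},{"slide":[0,0,-2],"angular":[0,0,0],"claw":-1},{"slide":[0,0,0],"angular":[0,0,0],"claw":-1}]'
python3 - <<'E'
from m4 import *
y=p5[2]; t=up0(p5,A([[0,-.054,.065]]))[0]; print(t)
plan([t[0],t[1],.37],axes([-np.cos(y),-np.sin(y),0],[0,0,-1]));print(manip.sense()['q'])
E
```

```text
t: 12.65
tcp_pos: [0.4171, -0.2665, 0.2769]
tool_rot: [0.715, 0.699, 0.0, -0.003]
force: [0.5, -0.4, -1.3]
finger_gap: 0.055
gripper_force: 68.9
t: 12.98
tcp_pos: [0.4211, -0.2699, 0.3848]
tool_rot: [0.715, 0.699, 0.0, 0.007]
force: [-0.5, -1.0, -1.2]
finger_gap: 0.054
gripper_force: 69.1
[ 0.52843056 -0.0991862   0.065     ]
first slide | slide cm [17.32 10.32  1.41] min rows 5.0 | ang [-1.000e-03  1.700e-02 -1.673e+00] rows 14.0
[-7.93735417e-01  1.92352798e-01  1.52461141e+00  8.67708419e-05
  1.40973021e+00 -7.71114517e-01]
```

```bash
python3 -m creep '[{"slide":[0,0,0],"angular":[0,0,-0.119],"claw":-1},{"slide":[0,0,0],"angular":[0,0,-0.119],"claw":-1},{"slide":[0,0,0],"angular":[0,0,-0.119],"claw":-1},{"slide":[0,0,0],"angular":[0,0,-0.119],"claw":-1},{"slide":[0,0,0],"angular":[0,0,-0.119],"claw":-1},{"slide":[0,0,0],"angular":[0,0,-0.119],"claw":-1},{"slide":[0,0,0],"angular":[0,0,-0.119],"claw":-1},{"slide":[0,0,0],"angular":[0,0,-0.119],"claw":-1},{"slide":[0,0,0],"angular":[0,0,-0.119],"claw":-1}]'
python3 -m creep '[{"slide":[0,0,0],"angular":[0,0,-0.119],"claw":-1},{"slide":[0,0,0],"angular":[0,0,-0.119],"claw":-1},{"slide":[0,0,0],"angular":[0,0,-0.119],"claw":-1},{"slide":[0,0,0],"angular":[0,0,-0.12],"claw":-1},{"slide":[0,0,0],"angular":[0,0.01,-0.12],"claw":-1},{"slide":[0,0,0],"angular":[0,0,0],"claw":-1}]'
python3 - <<'E'
from m4 import *
for i in range(3): print(viewer.calibration('wrist')['tool_from_camera'][:3,3], manip.sense()['tcp_pos'])
print(p5,p4)
y=.08; plan([.5275,-.0985,.23],axes([-np.cos(y),-np.sin(y),0],[0,0,-1]))
E
```

```text
t: 13.73
tcp_pos: [0.4184, -0.2673, 0.3773]
tool_rot: [0.256, 0.967, 0.0, -0.0]
force: [-0.1, 0.3, -0.4]
finger_gap: 0.056
gripper_force: 69.0
t: 14.23
tcp_pos: [0.4186, -0.2674, 0.3775]
tool_rot: [-0.038, 0.999, 0.0, -0.005]
force: [1.0, 0.1, -1.4]
finger_gap: 0.058
gripper_force: 69.0
[ 0.07700875 -0.00025149 -0.14316582] [ 0.41860796 -0.26736721  0.37745324]
[ 0.07700875 -0.00025149 -0.14316582] [ 0.41860796 -0.26736721  0.37745324]
[ 0.07700875 -0.00025149 -0.14316582] [ 0.41860796 -0.26736721  0.37745324]
[ 0.52305336 -0.04422551  0.07915022] [ 0.52232171 -0.04430255  0.08027259]
first slide | slide cm [-12.3   15.99  14.63] min rows 7.0 | ang [ 0.001 -0.01  -0.004] rows 1.0
```

```bash
python3 -m creep '[{"slide":[-2.5,3.2,0],"angular":[0,-0.01,-0.004],"claw":-1},{"slide":[-2.5,3.2,0],"angular":[0,0,0],"claw":-1},{"slide":[-2.5,3.2,0],"angular":[0,0,0],"claw":-1},{"slide":[-2.5,3.2,0],"angular":[0,0,0],"claw":-1},{"slide":[-2.3,3.2,0],"angular":[0,0,0],"claw":-1},{"slide":[0,0,3.6],"angular":[0,0,0],"claw":-1},{"slide":[0,0,3.6],"angular":[0,0,0],"claw":-1},{"slide":[0,0,3.6],"angular":[0,0,0],"claw":-1},{"slide":[0,0,3.6],"angular":[0,0,0],"claw":-1},{"slide":[0,0,0],"angular":[0,0,0],"claw":-1}]'
python3 -m creep '[{"slide":[0,0,0],"angular":[0,0,0],"claw":-1},{"slide":[0,0,0],"angular":[0,0,0],"claw":-1}]'
python3 - <<'E'
from lib import *
import cv2
y=.08; plan([.5275,-.0985,.23],axes([-np.cos(y),-np.sin(y),0],[0,0,-1]))
s=manip.sense(); print(s['tcp_pos'].tolist(),s['tool_rot'].round(4).tolist())
a=viewer.snapshot('wrist');cv2.imwrite('pics/w6raw.png',a);a=a[60:300,190:460];cv2.imwrite('pics/w6.png',cv2.resize(a,None,fx=2.5,fy=2.5,interpolation=cv2.INTER_CUBIC))
E
```

```text
t: 15.07
tcp_pos: [0.5239, -0.0966, 0.2273]
tool_rot: [-0.038, 0.999, 0.003, -0.007]
force: [-0.4, 0.1, -1.7]
finger_gap: 0.056
gripper_force: 68.9
t: 15.23
tcp_pos: [0.5305, -0.0996, 0.2361]
tool_rot: [-0.038, 0.999, -0.001, 0.002]
force: [-0.2, 0.1, 0.4]
finger_gap: 0.052
gripper_force: 68.9
first slide | slide cm [0.3  0.13 0.61] min rows 1.0 | ang [-0.002  0.004 -0.003] rows 1.0
[0.5305374261587522, -0.09957235251326946, 0.23609839988978207] [-0.0385, 0.9993, -0.0011, 0.0018]
```

View pics/w6.png

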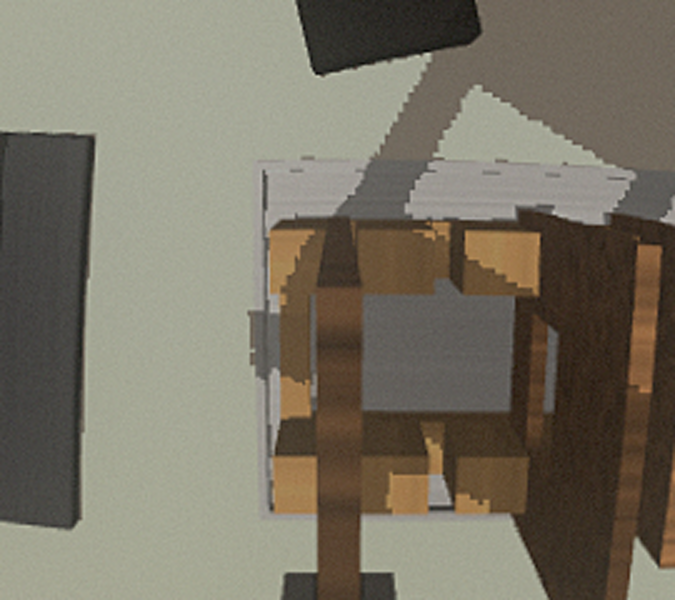

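The easel board stands in its slot on the right. The held board's bottom corner is at (338,222), above the -y end slot. The middle slot reads (456,258) and (442,485).

Run:
```python
from m4 import *
t=A([0.5305374261587522,-0.09957235251326946,0.23609839988978207]);q=[-0.0385,0.9993,-0.0011,0.0018]
W6=wristT(t,q)
p6,e,r=fit(up0,[.52,-.045,.077],[(W6,cw,1,b([[-40,-18,65],[40,-18,65]]),w4([[456,258],[442,485]]))])
print(p6,e)
for p in(p6,p5): print(up0(p,A([[0,-.054,.065]]))[0].round(4))
o,d=ray(W6,cw,w4((338,222)),True); z=t[2]-.132; x=o+d*(z-o[2])/d[2]; print('board corner',x.round(4),(R.from_quat(q).inv().apply(x-t)*1000).round(1))
P=up0(p5,A([[-.06,-.054,.065]]))[0];print(P)
plan([.5273,-.0985,.23],axes([-np.cos(.08),-np.sin(.08),0],[0,0,-1]))
```

```text
[ 0.52236092 -0.04357087  0.04550048] 0.6509816012387101
[ 0.5248 -0.0975  0.065 ]
[ 0.5273 -0.0981  0.065 ]
board corner [ 0.4711 -0.1044  0.1041] [6.010e+01 1.000e-01 1.318e+02]
[ 0.46751946 -0.10281177  0.065     ]
first slide | slide cm [0.37 0.17 0.7 ] min rows 1.0 | ang [-0.003  0.006 -0.003] rows 1.0
```

```bash
python3 -m creep '[{"slide":[0.35,0.16,1.5],"angular":[0,0,0],"claw":-1},{"slide":[0,0,0.7],"angular":[0,0,0],"claw":-1},{"slide":[0,0,0],"angular":[0,0,0],"claw":-1},{"slide":[0,0,0],"angular":[0,0,0],"claw":-1},{"slide":[0,0,0],"angular":[0,0,0],"claw":-1},{"slide":[0,0,0],"angular":[0,0,0],"claw":-1}]'
python3 - <<'E'
from lib import *
plan([.5275,-.098,.23],axes([-np.cos(.08),-np.sin(.08),0],[0,0,-1]))
E
```

```text
t: 15.78
tcp_pos: [0.5266, -0.0981, 0.2139]
tool_rot: [-0.039, 0.999, -0.001, 0.002]
force: [0.2, -1.1, -1.5]
finger_gap: 0.053
gripper_force: 69.0
first slide | slide cm [-0.09 -0.   -1.61] min rows 1.0 | ang [-0.002  0.004 -0.002] rows 1.0
```

```bash
python3 -m creep '[{"slide":[0,0,0.8],"angular":[0,0,0],"claw":-1},{"slide":[0,0,0.8],"angular":[0,0,0],"claw":-1},{"slide":[0,0,0.8],"angular":[0,0,0],"claw":-1},{"slide":[0,0,0.8],"angular":[0,0,0],"claw":-1},{"slide":[0,0,0],"angular":[0,0,0],"claw":-1}]'
```

```text
t: 16.2
tcp_pos: [0.5245, -0.0973, 0.1786]
tool_rot: [-0.039, 0.999, 0.0, -0.001]
force: [0.5, 0.7, -1.3]
finger_gap: 0.057
gripper_force: 69.0
```

In the slot with no contact, so I'll go on to the floor.

```bash
python3 -m creep '[{"slide":[0,0,0.8],"angular":[0,0,0],"claw":-1},{"slide":[0,0,0.8],"angular":[0,0,0],"claw":-1},{"slide":[0,0,0.5],"angular":[0,0,0],"claw":-1},{"slide":[0,0,0.3],"angular":[0,0,0],"claw":-1},{"slide":[0,0,0],"angular":[0,0,0],"claw":-1}]'
```

```text
t: 16.62
tcp_pos: [0.5255, -0.0977, 0.156]
tool_rot: [-0.039, 0.999, -0.0, 0.0]
force: [-0.1, 0.4, -0.1]
finger_gap: 0.052
gripper_force: 69.0
```

```bash
python3 -m creep '[{"slide":[0,0,0.2],"angular":[0,0,0],"claw":-1},{"slide":[0,0,0.2],"angular":[0,0,0],"claw":-1},{"slide":[0,0,0.1],"angular":[0,0,0],"claw":-1},{"slide":[0,0,0],"angular":[0,0,0],"claw":-1}]'
```

```text
t: 16.95
tcp_pos: [0.5264, -0.0983, 0.1548]
tool_rot: [-0.039, 0.999, -0.001, 0.002]
force: [-4.1, 0.7, 16.5]
finger_gap: 0.053
gripper_force: 71.7
```

```bash
python3 -m creep '[{"slide":[0,0,-0.3],"angular":[0,0,0],"claw":-1},{"slide":[0,0,0],"angular":[0,0,0],"claw":-0.3},{"slide":[0,0,0],"angular":[0,0,0],"claw":-0.3},{"slide":[0,0,0],"angular":[0,0,0],"claw":-0.3},{"slide":[0,0,-2],"angular":[0,0,0],"claw":-0.3},{"slide":[0,0,-3],"angular":[0,0,0],"claw":-0.3},{"slide":[0,0,-4],"angular":[0,0,0],"claw":-0.3},{"slide":[0,0,-4],"angular":[0,0,0],"claw":-0.3},{"slide":[0,0,-4],"angular":[0,0,0],"claw":-0.3},{"slide":[3,0,-2],"angular":[0,0,0],"claw":-0.3}]'
python3 -m creep '[{"slide":[3.5,0,0],"angular":[0,0,0],"claw":-0.3},{"slide":[3.5,0,0],"angular":[0,0,0],"claw":-0.3},{"slide":[0,0,0],"angular":[0,0,0],"claw":-0.3},{"slide":[0,0,0],"angular":[0,0,0],"claw":-0.3},{"slide":[0,0,0],"angular":[0,0,0],"claw":-0.3}]'
python3 - <<'E'
from lib import *
import cv2
a=viewer.snapshot('scene')[170:420,200:420];b=viewer.snapshot('side')[170:420,260:440]
f2=lambda i:cv2.resize(i,None,fx=2,fy=2,interpolation=cv2.INTER_CUBIC)
cv2.imwrite('pics/end.png',np.hstack([f2(a),f2(b)]))
E
```

```text
t: 17.78
tcp_pos: [0.5017, -0.1016, 0.3499]
tool_rot: [-0.04, 0.999, -0.003, 0.007]
force: [1.1, -0.6, 0.5]
finger_gap: 0.35
gripper_force: 0.0
t: 18.2
tcp_pos: [0.4266, -0.1057, 0.3449]
tool_rot: [-0.039, 0.999, -0.001, 0.001]
force: [0.4, -0.8, 0.5]
finger_gap: 0.349
gripper_force: 0.0
```

View pics/end.png

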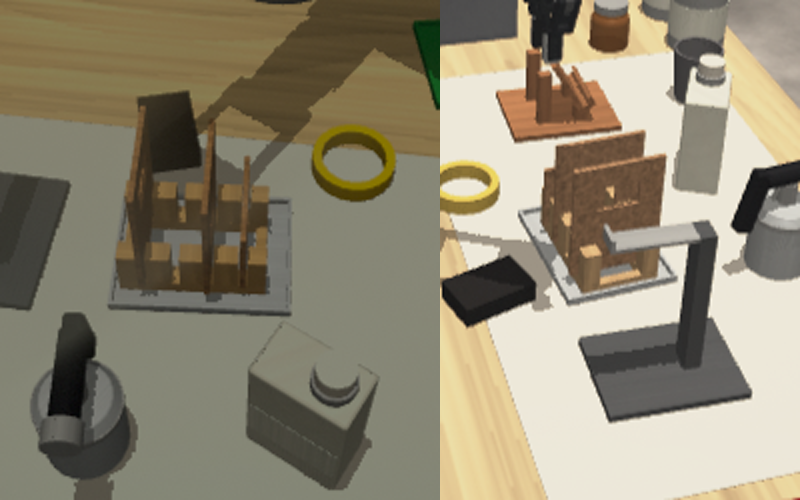

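Both boards stand down in their slots, at (140,195) and (210,205) in the scene half. The tin and spray gun are upright and the gripper is clear.

```bash
python3 -c "
from station import ticket; print(ticket.sign_off())"
```

```text
the job is handed in; nothing more can be done
None
```

I stood both boards in the rack, the hung board in the -y end slot and the easel board in the slot next to the small board, let go of them with the tin and spray gun still upright, and handed the job in at about 18 s (no verdict came back).

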